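Seat the jig's cover plate on its locating pin

TASK

Pick up the blue cover plate by its black grip and lay it between the rails of the casting jig, its hole end pointing away from the robot and its front propped on the jig's brass pin with the hole still short of the pin. Then slide it gently forward along the rails until the hole finds the pin and the plate drops flat onto the board; do not shove it against the pin, let go of it, and leave the pink mould block and the mixing cup where they are.

Things in the scene. Friction and masses are not known exactly. Their poses are not given: they have to be found in the camera images.
- jig: Casting jig fixed to the worktop: waxed plywood board 280 x 140 x 12 mm with two aluminium rails along its x axis, 270 mm long, 16 mm high above the board, 14 mm wide, inner faces 98 mm apart; both ends open. Origin: centre of the board's underside; x along the rails, away from the robot at yaw 0; z up. The plate may meet it and its pin only gently (below 35 N, drop included).
- pin_slot (a point): Middle of the jig's dark slot at the board's top face (jig frame x = 35 mm, y = 0, z = 12 mm). A brass locating pin, 12 mm thick, 9.5 mm high above the board, top edge bevelled, is clamped in the slot anywhere from 20 mm before to 20 mm beyond this point along the rails (not measured); pushing does not move it.
- cover_plate: Loose waxed blue plate 160 x 90 x 8 mm, about 0.28 kg, flat on the worktop at first. Origin: centre of its underside; x along its length toward the hole end, z up. Laid on the pin with the hole short of it, it leans nose up, rear edge on the board; seated, it lies flat on the board. Pushed low at its rear edge it slides with 1 to 3 N until the pin is in the hole, then stops hard.
- plate_hole (a point): Centre of the plate's oblong hole at its underside (plate frame x = 15 mm, y = 0); the hole is 16 mm along x by 24 mm along y and goes right through.
- plate_grip (a point): Centre of the black upright grip on the plate, 40 mm above the underside (plate frame x = -25 mm). The grip is 40 mm long (x), 20 mm wide (y), rises to 58 mm above the plate's underside; its foot, 44 x 30 mm, ends 14 mm above it.
- silicone_mould: Pink silicone mould block, 44 x 57 x 27 mm, loose bystander; origin at the centre of its underside.
- mix_cup: Small beige mixing cup, 78 x 82 x 77 mm, loose bystander; origin at the centre of its underside.
- jig_far_end (a point): Middle of the jig board's far end, at its top face (jig frame x = 140 mm, y = 0, z = 12 mm).

How it is judged:
By the outcome, as a careful person would: the job done as asked, in the order asked, and still so for the second after the job is handed in, with the robot touching nothing.
It also fails if it takes over 48 s, if anything falls off the work surface, if the arm or the gripper's body presses on something with over 40 N, if the wrist force passes 120 N, or if a joint passes its speed limit or range.

ROBOT

A 6-joint arm with a two-finger parallel gripper is mounted at the origin on a cart in front of the work surface, level with it; the furniture and walls round the work are solid. World frame = base frame: x ahead of the robot, y to its left, z up, the work surface at z = 0. Lengths are in m, angles in rad, forces in N, time in s.
With the tool pointing down it reaches from about 0.275 to 0.825 m from the base axis. Payload 5.2 kg.
Tool frame: the origin (TCP) lies at the very end of the fingers, on their centre line; the grasp point (between the pads) lies 19 mm behind it (grip_point_offset is the z of the grasp point in the tool frame, in m); z points along the fingers, y is the line along which they close (so a half turn about z gives the same grasp; the last joint's range is limited). The gripper opens to 93 mm and grips with 3 to 60 N. Pads are 15 mm wide; open, the fingers measure 128 mm over their backs; the gripper's body (75 mm by 188 mm) begins 65 mm behind the grasp point.
Start: joints at [-1.424, 0.259, 1.535, -0, 1.348, -0.203], TCP at [0.189, -0.517, 0.219] pointing down, gripper open.
Joint ranges: [-3.14, 3.14], [-0.91, 2.08], [0.19, 2.58], [-1.22, 4.36], [0.22, 2.71], [-3.12, 3.12]. Speed limits (rad/s): [2.57, 2.57, 3.14, 3.14, 3.14, 3.14].

INTERFACE

Orientations are given as a rotation vector (axis times angle).
In Python, from cell import observe, grab_frame, calibration, finish_job, grip_point_offset gives the robot as it stands.
- The arm moves only by the tool jog_arm, never from a script. Its argument "rows" is a list of rows, each an object with "rotation": the turn, a rotation vector about the tool's x, y, z in degrees, a list of three; "slide": the shift along the tool's x, y, z in m, a list of three; "fingers": the opening, from 0 (shut) to 1 (fully open). A call has 1 to 12 rows; each row is the pose to reach, as a shift and turn from the pose commanded when the call began, along the tool's axes at that moment; what a row does not reach only later rows make up. A row lasts 1/10 s, in which the tool goes at most 50 mm and 8.59 degrees, less where a joint would pass 70% of its speed; a pose out of reach is approached as far as the arm can. A call with a gripper value outside its range is refused whole. The fingers move at their own pace and stop on an object; "grip_force" is the grip in N (left out, the last holds). Time passes only in rows, so rows that repeat a pose let the fingers close. It gives the time, the measured TCP pose, the force, the opening and the grip force at its end, in the units of the state.
- observe(): the state, without advancing time (a new reading comes with each control period).
- grab_frame(name): name is "scene" or "top" or "wrist"; returns (picture, depth): 420x560x3 uint8, blue, green, red; 420x560 float32, m along the optical axis (not along the pixel's ray), 0 where there is no reading.
- calibration(name): a dict with "intrinsics" (3x3 intrinsics, pixels), "cam_to_world" (4x4, takes a point from camera to world coordinates). Camera axes: x right, y up, looking along -z (the intrinsics and any distortion apply to the point x, -y, -z); pixel columns grow to the right and rows downward; lengths in m; the calibration is good to about 2 mm. The wrist camera is an equidistant fisheye: a pixel r from the principal point sees the ray r / f radians off the axis. A picture is of the moment at which its call begins: read the wrist's pose just before it. calibration takes no time and is no camera call; for the wrist camera it gives the pose at the moment of the call.
- finish_job(): hands the job in; it is judged then, once.
The state is a dict: "time": time; "q": joint angles; "dq": joint speeds; "effort": joint torques, N m; "position": TCP position; "ee_rot": TCP orientation; "force": force on the tool from outside, world axes, zero at the start; "ft_torque": the same for the moment, N m; "opening": finger opening in m; "gripper_force": force on a finger pad.
Only numpy, scipy, OpenCV 4.12 (cv2) and the standard library are available. Lean on these libraries where they do the work, as an engineer would, in place of code of your own. Each camera call takes 0.05 s, during which the arm holds its last target. There are 200 camera calls.

## Working session

There is one attempt and no reset: what is moved stays moved. The work goes in short steps, Python scripts to look and compute and a tool call to move; the robot and the scene stay as the last step left them, time stands still between calls to the robot, and variables do not carry over. Pictures are saved under pics/ and viewed, at most 10 in all, crops included, and the job is handed in when it is done.

Besides the shell and the picture viewer there is one more tool, called after "Request:" as a command line: name --argument value ..., lists and objects as JSON in quotes. jog_arm: Moves the arm, as the interface text tells. Its arguments: {"type":"object","properties":{"rows":{"type":"array"},"grip_force":{"type":"number"}},"required":["rows"]}

```bash
mkdir -p pics; ls; python3 - <<'E'
from cell import *
import cv2,numpy as np
print(observe()); print(grip_point_offset)
for n in("top","scene"):
    p,d=grab_frame(n); cv2.imwrite(f"pics/{n}0.png",p); np.save(f"pics/{n}0.npy",d); c=calibration(n); print(n,{k:np.round(v,4).tolist() if hasattr(v,'__len__') else v for k,v in c.items()})
E
```

```text
pics
{'time': 0.0, 'q': array([-1.42377487e+00,  2.59347207e-01,  1.53607910e+00, -1.42306662e-05,
        1.34798635e+00, -2.02785710e-01]), 'dq': array([-1.10938162e-04, -8.66519630e-04, -1.23655949e-03,  8.73150472e-05,
        5.06456645e-04, -7.19449277e-04]), 'effort': array([ 5.02674684e-04, -4.37300920e+01, -2.84003091e+01,  7.19715538e-02,
        4.10214392e-02, -1.19773467e-04]), 'position': array([ 0.18843738, -0.51613317,  0.21781704]), 'ee_rot': array([-3.09186961e+00, -5.46366797e-01, -5.78789660e-05]), 'force': array([-0.12271562, -0.05335699, -0.06839687]), 'ft_torque': array([0.02700935, 0.05740719, 0.01407887]), 'gripper_force': 0.0, 'opening': 0.09311009039593285}
-0.0188
top {'intrinsics': [[436.895, 0.0, 275.0389], [0.0, 436.895, 204.6485], [0.0, 0.0, 1.0]], 'cam_to_world': [[0.0046, 0.9718, -0.2356, 0.3881], [-1.0, 0.0047, 0.0, -0.2088], [0.0011, 0.2356, 0.9719, 1.031], [0.0, 0.0, 0.0, 1.0]]}
scene {'intrinsics': [[526.1275, 0.0, 290.8467], [0.0, 526.1275, 204.2788], [0.0, 0.0, 1.0]], 'cam_to_world': [[-0.9129, 0.2299, -0.3373, 0.1772], [-0.408, -0.4823, 0.7752, 0.7402], [0.0156, 0.8453, 0.534, 0.7068], [0.0, 0.0, 0.0, 1.0]]}
```

View pics/top0.png

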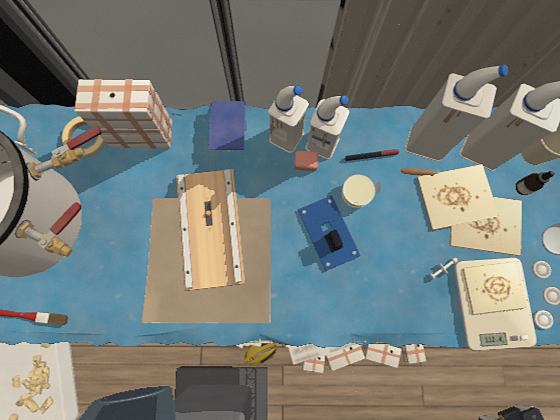

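View pics/scene0.png

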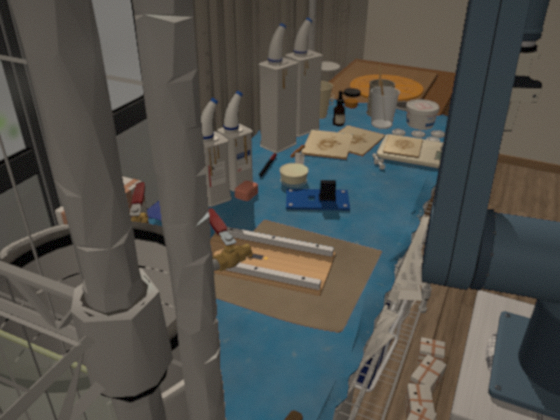

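The top view shows the jig at about (210,230) with its slot near (208,212), the plate at about (328,235) with the hole at (324,224) and grip at (334,240), and the cup at (358,192). The mould is at (306,160).

```bash
cat > h.py <<'E'
import cv2,numpy as np
from cell import *
def ray(n,px,z,c=None):
    c=c or calibration(n);K=np.array(c['intrinsics']);T=np.array(c['cam_to_world'])
    px=np.atleast_2d(np.array(px,float))
    u=(px[:,0]-K[0,2])/K[0,0];v=(px[:,1]-K[1,2])/K[1,1]
    if n=='wrist':
        r=np.hypot(u,v)+1e-12;k=np.sin(r)/r;d=np.c_[u*k,-v*k,-np.cos(r)]
    else: d=np.c_[u,-v,-np.ones_like(u)]
    d=d@T[:3,:3].T;o=T[:3,3]
    return o+d*((z-o[2])/d[:,2])[:,None]
def big(m):
    cs,_=cv2.findContours(m,cv2.RETR_EXTERNAL,cv2.CHAIN_APPROX_NONE)
    return sorted(cs,key=cv2.contourArea)[::-1]
E
python3 - <<'E'
from h import *
p=cv2.imread('pics/top0.png');
hsv=cv2.cvtColor(p,cv2.COLOR_BGR2HSV)
for q in [(310,215),(340,262),(280,230),(326,226),(334,240),(210,250),(235,230),(185,230),(209,206),(209,215)]: print(q,hsv[q[1],q[0]])
cv2.imwrite('pics/crop.png',cv2.resize(p[150:300,160:390],None,fx=3.4,fy=3.4,interpolation=cv2.INTER_CUBIC))
E
```

```text
(310, 215) [107 156 131]
(340, 262) [107 153 140]
(280, 230) [ 98 106 163]
(326, 226) [100 115 106]
(334, 240) [ 0  0 43]
(210, 250) [ 18  99 232]
(235, 230) [ 24  17 222]
(185, 230) [ 18  24 127]
(209, 206) [150   4  62]
(209, 215) [ 19 144 138]
```

View pics/crop.png

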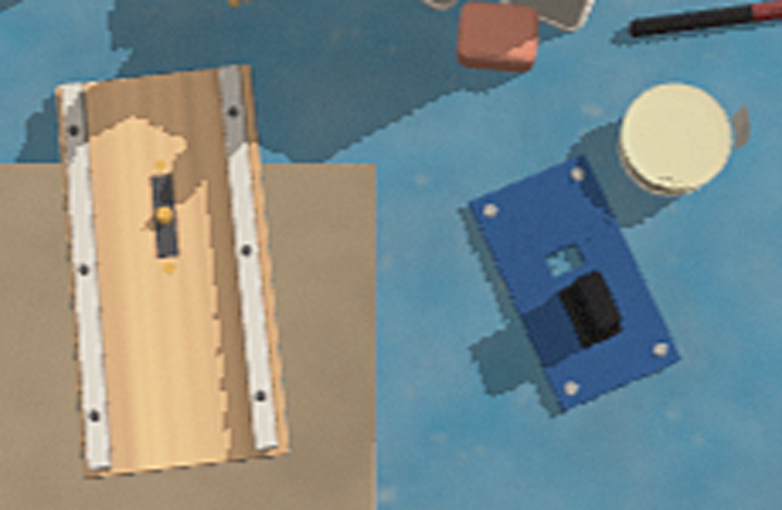

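The crop shows the pin at top-view pixel (208.2,212.9) inside the slot, and six screw dots on the rail tops. The plate corners are clear, and the cup is just beyond the plate's right-far corner.

```bash
python3 - <<'E'
from h import *
p=cv2.imread('pics/top0.png');hsv=cv2.cvtColor(p,cv2.COLOR_BGR2HSV)
f=lambda a:(np.array(a,float)+.5)/3.4+[160,150]-.5
L=ray('top',f([(74,130),(84,269),(95,415)]),.028);R=ray('top',f([(233,112),(246,250),(260,396)]),.028)
print(L.round(4),R.round(4)); print('width',np.linalg.norm(L[1]-R[1]))
d=(L[0]-L[2]+R[0]-R[2])[:2];yj=np.arctan2(d[1],d[0]);c=(L+R).mean(0)[:2]/2
c=np.r_[(L[:,:2]+R[:,:2])/2].mean(0);print('jig',c,np.degrees(yj))
S=ray('top',f([(163,175),(168,257)]),.012);P=ray('top',f([(164,213)]),.0215)
a=np.array([np.cos(yj),np.sin(yj)]);n=np.array([-a[1],a[0]])
for q in (*S,*P): print('slot/pin jig',(q[:2]-c)@a,(q[:2]-c)@n)
E4=ray('top',f([(85,478),(288,452),(250,66)]),.012)
for q in E4: print('board corners',(q[:2]-c)@a,(q[:2]-c)@n)
m=cv2.inRange(hsv,(104,140,20),(125,255,255));m[:,:285]=0;m[:190]=0;m[280:]=0;m[:,365:]=0
cs=big(m)[0];w=ray('top',cs.reshape(-1,2),.008)[:,:2].astype(np.float32);print('mask rect',cv2.minAreaRect(cv2.convexHull(w)))
C=ray('top',f([(470,202),(583,155),(680,357),(558,415)]),.008)[:,:2];print(C,C.mean(0))
print('len',np.linalg.norm(C[1]-C[2]),np.linalg.norm(C[0]-C[3]))
d=C[0]+C[1]-C[2]-C[3];print('yaw',np.degrees(np.arctan2(d[1],d[0])))
m=cv2.inRange(hsv,(0,0,0),(179,255,60));m[:,:315]=0;m[:225]=0;m[258:]=0;m[:,350:]=0
g=big(m)[0];print(cv2.minAreaRect(ray('top',g.reshape(-1,2),.05)[:,:2].astype(np.float32)))
print('cup',ray('top',f([(677,140)]),.077),'mould',ray('top',f([(498,37)]),.02))
print('grip top c',ray('top',f([(588,302)]),.058))
D=np.load('pics/top0.npy');print(D[240,334])
from scipy.spatial.transform import Rotation as Ro
print(Ro.from_rotvec(observe()['ee_rot']).as_matrix().round(3))
E
```

```text
[[ 0.6713  0.0145  0.028 ]
 [ 0.5724  0.0022  0.028 ]
 [ 0.4732 -0.0104  0.028 ]] [[ 0.685  -0.0965  0.028 ]
 [ 0.5862 -0.1084  0.028 ]
 [ 0.4864 -0.1206  0.028 ]]
width 0.11151489599634758
jig [ 0.57906781 -0.05319063] 7.045610325480452
slot/pin jig 0.06433380127258544 -0.0013350395964252188
slot/pin jig 0.005093623630817407 3.9165780200202806e-05
slot/pin jig 0.034506048316130924 -0.0009982855825660048
board corners -0.1393588619561446 0.06809895583859646
board corners -0.13831450449048946 -0.06945230397318643
board corners 0.13764422214274505 -0.07016289068754446
mask rect ((0.5704609155654907, -0.33555465936660767), (0.15974776446819305, 0.0899784043431282), 23.353771209716797)
[[ 0.62545691 -0.2637822 ]
 [ 0.66021804 -0.34455992]
 [ 0.51642723 -0.40776453]
 [ 0.476349   -0.32275619]] [ 0.56961279 -0.33471571]
len 0.1570688301390611 0.16034680919813926
yaw 22.642773579294623
((0.5429127812385559, -0.3412218987941742), (0.04387892782688141, 0.03025795891880989), 23.19571304321289)
cup [[ 0.6525048  -0.39828982  0.077     ]] mould [[ 0.7443706  -0.28418387  0.02      ]]
grip top c [[ 0.54631172 -0.33865002  0.058     ]]
0.9816321
[[ 0.939  0.343 -0.   ]
 [ 0.343 -0.939  0.002]
 [ 0.    -0.002 -1.   ]]
```

Request:
jog_arm --rows '[{"rotation": [0, 0, -3.2], "slide": [0.396, -0.04, 0.06], "fingers": 0.7}, {"rotation": [0, 0, -3.2], "slide": [0.396, -0.04, 0.06], "fingers": 0.7}, {"rotation": [0, 0, -3.2], "slide": [0.396, -0.04, 0.06], "fingers": 0.7}, {"rotation": [0, 0, -3.2], "slide": [0.396, -0.04, 0.06], "fingers": 0.7}, {"rotation": [0, 0, -3.2], "slide": [0.396, -0.04, 0.06], "fingers": 0.7}, {"rotation": [0, 0, -3.2], "slide": [0.396, -0.04, 0.06], "fingers": 0.7}, {"rotation": [0, 0, -3.2], "slide": [0.396, -0.04, 0.06], "fingers": 0.7}, {"rotation": [0, 0, -3.2], "slide": [0.396, -0.04, 0.06], "fingers": 0.7}, {"rotation": [0, 0, -3.2], "slide": [0.396, -0.04, 0.06], "fingers": 0.7}, {"rotation": [0, 0, -3.2], "slide": [0.396, -0.04, 0.06], "fingers": 0.7}, {"rotation": [0, 0, -3.2], "slide": [0.396, -0.04, 0.06], "fingers": 0.7}]'

```text
time: 1.2
position: [0.5459, -0.3438, 0.1584]
ee_rot: [-3.077, -0.632, 0.002]
force: [0.1, -0.3, 0.4]
opening: 0.065
gripper_force: 0.0
```

```bash
python3 - <<'E'
from h import *
c=calibration('wrist');p,d=grab_frame('wrist');cv2.imwrite('pics/w1.png',p)
np.savez('pics/w1.npz',**{k:np.array(v) for k,v in c.items()});s=observe();print(s['time'],s['position'],s['ee_rot'],s['opening'])
E
```

```text
1.25 [ 0.54560812 -0.34425896  0.15869493] [-3.07758361e+00 -6.30849476e-01  1.09658745e-03] 0.06507675378576942
```

View pics/w1.png

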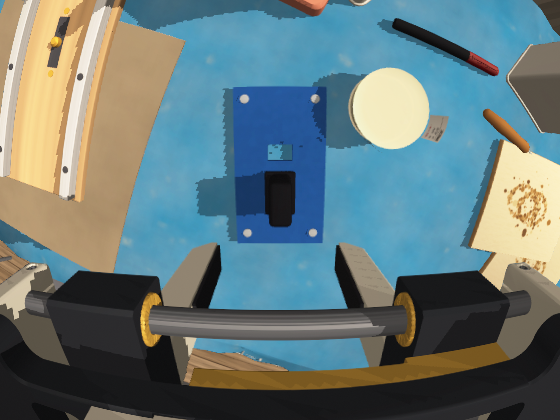

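The wrist view shows the plate square to the tool, with the grip at (280,198) and the hole at (280,152). The fingers straddle the grip line and the cup at (389,108) is clear of them.

```bash
python3 - <<'E'
from h import *
c=dict(np.load('pics/w1.npz'));p=cv2.imread('pics/w1.png');hsv=cv2.cvtColor(p,cv2.COLOR_BGR2HSV)
print(hsv[120,270],hsv[120,200])
m=cv2.inRange(hsv,(105,170,20),(125,255,255));m[:80]=0;m[246:]=0;m[:,:225]=0;m[:,335:]=0
w=ray('wrist',big(m)[0].reshape(-1,2),.008,c)[:,:2].astype(np.float32);(x,y),s,a=cv2.minAreaRect(w);print(x,y,s,a)
a=np.radians(a if a<45 else a-90);g=[x-.025*np.cos(a),y-.025*np.sin(a)];print('grip',g,np.degrees(a))
print('corners',ray('wrist',[(233,87),(326,87),(323,243),(236,243)],.008,c))
print('grip top near/far',ray('wrist',[(280,226),(280,178)],.058,c))
E
```

```text
[107 195 154] [ 99 139 184]
0.571327805519104 -0.3351845145225525 (0.15972764790058136, 0.09005492925643921) 23.3533935546875
grip [np.float64(0.5483758711095922), np.float64(-0.34509454514114624)] 23.3533935546875
corners [[ 0.62645589 -0.26285825  0.008     ]
 [ 0.66187713 -0.34503466  0.008     ]
 [ 0.5152443  -0.40974141  0.008     ]
 [ 0.47885514 -0.32488855  0.008     ]]
grip top near/far [[ 0.531324   -0.35266142  0.058     ]
 [ 0.57037406 -0.33580222  0.058     ]]
```

Request:
jog_arm --rows '[{"rotation": [0, 0, 0], "slide": [0.002, 0.002, 0.045], "fingers": 0.7}, {"rotation": [0, 0, 0], "slide": [0.002, 0.002, 0.09], "fingers": 0.7}, {"rotation": [0, 0, 0], "slide": [0.002, 0.002, 0.12], "fingers": 0.7}, {"rotation": [0, 0, 0], "slide": [0.002, 0.002, 0.135], "fingers": 0.7}, {"rotation": [0, 0, 0], "slide": [0.002, 0.002, 0.136], "fingers": 0.7}, {"rotation": [0, 0, 0], "slide": [0.002, 0.002, 0.136], "fingers": 0.4}, {"rotation": [0, 0, 0], "slide": [0.002, 0.002, 0.136], "fingers": 0.1}, {"rotation": [0, 0, 0], "slide": [0.002, 0.002, 0.136], "fingers": 0.1}, {"rotation": [0, 0, 0], "slide": [0.002, 0.002, 0.136], "fingers": 0}, {"rotation": [0, 0, 0], "slide": [0.002, 0.002, 0.136], "fingers": 0}, {"rotation": [0, 0, 0], "slide": [0.002, 0.002, 0.136], "fingers": 0}, {"rotation": [0, 0, 0], "slide": [0.002, 0.002, 0.136], "fingers": 0}]' --grip_force 45

```text
time: 2.45
position: [0.5496, -0.3444, 0.0229]
ee_rot: [3.077, 0.633, 0.0]
force: [-1.5, 1.1, 1.6]
opening: 0.0199
gripper_force: 45.0
```

Request:
jog_arm --rows '[{"rotation": [0, 0, 0], "slide": [0, 0, -0.01], "fingers": 0}, {"rotation": [0, 0, 0], "slide": [0, 0, -0.04], "fingers": 0}, {"rotation": [0, 0, 0], "slide": [0, 0, -0.08], "fingers": 0}, {"rotation": [0, 0, 2], "slide": [0.012, -0.03, -0.09], "fingers": 0}, {"rotation": [0, 0, 5], "slide": [0.028, -0.068, -0.09], "fingers": 0}, {"rotation": [0, 0, 8], "slide": [0.046, -0.11, -0.09], "fingers": 0}, {"rotation": [0, 0, 11], "slide": [0.064, -0.155, -0.09], "fingers": 0}, {"rotation": [0, 0, 14], "slide": [0.082, -0.2, -0.09], "fingers": 0}, {"rotation": [0, 0, 16.2], "slide": [0.1, -0.24, -0.09], "fingers": 0}, {"rotation": [0, 0, 16.2], "slide": [0.109, -0.265, -0.09], "fingers": 0}, {"rotation": [0, 0, 16.2], "slide": [0.109, -0.265, -0.09], "fingers": 0}, {"rotation": [0, 0, 16.2], "slide": [0.109, -0.265, -0.09], "fingers": 0}]'

```text
time: 3.65
position: [0.5449, -0.0575, 0.1129]
ee_rot: [3.135, 0.196, -0.0]
force: [0.4, -0.8, -2.4]
opening: 0.0195
gripper_force: 45.0
```

```bash
python3 - <<'E'
from h import *
s=observe();c=calibration('wrist');p,d=grab_frame('wrist');cv2.imwrite('pics/w2.png',p);np.save('pics/w2d.npy',d)
np.savez('pics/w2.npz',**{k:np.array(v) for k,v in c.items()});print(s['time'],s['position'],s['ee_rot'],s['force'])
E
```

```text
3.65 [ 0.54492976 -0.05749879  0.1128725 ] [ 3.13500286e+00  1.95995631e-01 -2.39609313e-04] [ 0.38942085 -0.8465677  -2.39706777]
```

View pics/w2.png

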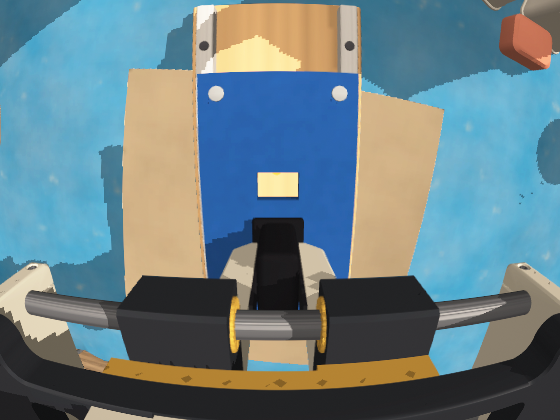

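The wrist view shows the plate held with its front edge at row 73, the hole at (278,185) and the jig rails (204/349,45) just beyond it. It is nearly centred on the rails.

```bash
python3 - <<'E'
from h import *
c=dict(np.load('pics/w2.npz'));K=c['intrinsics'];T=c['cam_to_world'];p=cv2.imread('pics/w2.png');D=np.load('pics/w2d.npy');hsv=cv2.cvtColor(p,cv2.COLOR_BGR2HSV)
m=cv2.inRange(hsv,(105,170,20),(125,255,255));m=cv2.erode(m,np.ones((7,7)));m[:75]=0;m[270:]=0
v,u=np.nonzero(m);print(len(u));dz=D[v,u];a=(u-K[0,2])/K[0,0];b=(v-K[1,2])/K[1,1];r=np.hypot(a,b);k=np.tan(r)/r
P=np.c_[a*k*dz,-b*k*dz,-dz]@T[:3,:3].T+T[:3,3]
A=np.c_[P[:,:2]-P[:,:2].mean(0),np.ones(len(P))];s=np.linalg.lstsq(A,P[:,2],rcond=None)[0];print('slope',s,'mean',P.mean(0))
x=np.array([.9925,.1227]);n=np.array([-x[1],x[0]]);C=np.array([.5791,-.0532])
print('pitch deg nose up',np.degrees(np.arctan(s[:2]@x)),'roll',np.degrees(np.arctan(s[:2]@n)))
z=P[:,2].mean();J=lambda q:np.c_[(q[:,:2]-C)@x,(q[:,:2]-C)@n].round(4)
e=ray('wrist',[(198,76),(357,76),(205,250),(353,250)],.098,c);print('plate edges jig',J(e))
print('hole',J(ray('wrist',[(258,173),(298,173),(258,196),(298,196)],.098,c)))
print('rail dots',J(ray('wrist',[(204,45),(349,45)],.028,c)))
E
```

```text
21663
slope [0.02130223 0.00183634 0.09921666] mean [ 0.59940583 -0.05071077  0.09921666]
pitch deg nose up 1.2240975007586117 roll -0.045333251257056374
plate edges jig [[ 0.0672  0.0443]
 [ 0.0674 -0.0444]
 [-0.0366  0.0447]
 [-0.0365 -0.0471]]
hole [[ 0.0113  0.0109]
 [ 0.0113 -0.0118]
 [-0.0022  0.0111]
 [-0.0022 -0.012 ]]
rail dots [[ 0.1008  0.0567]
 [ 0.101  -0.0551]]
```

Request:
jog_arm --rows '[{"rotation": [0, 1.2, 0], "slide": [0, -0.0005, 0.015], "fingers": 0}, {"rotation": [0, 2.4, 0], "slide": [0, -0.0005, 0.035], "fingers": 0}, {"rotation": [0, 3.5, 0], "slide": [0, -0.0005, 0.05], "fingers": 0}, {"rotation": [0, 3.5, 0], "slide": [0, -0.0005, 0.06], "fingers": 0}, {"rotation": [0, 3.5, 0], "slide": [0, -0.0005, 0.065], "fingers": 0}, {"rotation": [0, 3.5, 0], "slide": [0, -0.0005, 0.068], "fingers": 0}, {"rotation": [0, 3.5, 0], "slide": [0, -0.0005, 0.068], "fingers": 0}]'

```text
time: 4.4
position: [0.5454, -0.0579, 0.0447]
ee_rot: [-3.131, -0.192, -0.096]
force: [1.1, 0.1, -3.7]
opening: 0.02
gripper_force: 45.0
```

Request:
jog_arm --rows '[{"rotation": [0, 0, 0], "slide": [0, 0, 0.001], "fingers": 0}, {"rotation": [0, 0, 0], "slide": [0, 0, 0.002], "fingers": 0}, {"rotation": [0, 0, 0], "slide": [0, 0, 0.003], "fingers": 0}, {"rotation": [0, 0, 0], "slide": [0, 0, 0.004], "fingers": 0}, {"rotation": [0, 0, 0], "slide": [0, 0, 0.004], "fingers": 0}]'

```text
time: 4.9
position: [0.5451, -0.0573, 0.0406]
ee_rot: [-3.13, -0.193, -0.095]
force: [0.7, 0.3, -2.8]
opening: 0.0195
gripper_force: 45.0
```

Request:
jog_arm --rows '[{"rotation": [0, 0, 0], "slide": [0, 0, 0.0005], "fingers": 0}, {"rotation": [0, 0, 0], "slide": [0, 0, 0.001], "fingers": 0}, {"rotation": [0, 0, 0], "slide": [0, 0, 0.001], "fingers": 0}]'

```text
time: 5.2
position: [0.5457, -0.0575, 0.0401]
ee_rot: [-3.131, -0.193, -0.097]
force: [-0.6, -0.9, 1.7]
opening: 0.0192
gripper_force: 45.0
```

Request:
jog_arm --rows '[{"rotation": [0, 0, 0], "slide": [0, 0, 0], "fingers": 0}, {"rotation": [0, 0, 0], "slide": [0, 0, 0], "fingers": 0}, {"rotation": [0, 0, 0], "slide": [0, 0, 0], "fingers": 0.25}, {"rotation": [0, 0, 0], "slide": [0, 0, 0], "fingers": 0.4}, {"rotation": [0, 0, 0], "slide": [0, 0, 0], "fingers": 0.5}, {"rotation": [0, 0, 0], "slide": [0, 0, 0], "fingers": 0.5}]' --grip_force 4

```text
time: 5.8
position: [0.5454, -0.0574, 0.0397]
ee_rot: [-3.131, -0.193, -0.096]
force: [0.6, 0.5, 0.1]
opening: 0.043
gripper_force: 0.0
```

Request:
jog_arm --rows '[{"rotation": [0, -1, 0], "slide": [0, 0, -0.02], "fingers": 0.5}, {"rotation": [0, -2, 0], "slide": [0, 0, -0.06], "fingers": 0.5}, {"rotation": [0, -3.5, 0], "slide": [0, 0, -0.1], "fingers": 0.5}, {"rotation": [0, -3.5, 0], "slide": [-0.04, 0, -0.11], "fingers": 0.4}, {"rotation": [0, -3.5, 0], "slide": [-0.08, 0, -0.11], "fingers": 0}, {"rotation": [0, -3.5, 0], "slide": [-0.11, 0, -0.11], "fingers": 0}, {"rotation": [0, -3.5, 0], "slide": [-0.11, 0, -0.11], "fingers": 0}]'

```text
time: 6.5
position: [0.4259, -0.071, 0.1424]
ee_rot: [-3.135, -0.192, 0.004]
force: [0.2, 0.1, 0.3]
opening: 0.0189
gripper_force: 0.0
```

```bash
python3 - <<'E'
from h import *
s=observe();c=calibration('wrist');p,d=grab_frame('wrist');cv2.imwrite('pics/w3.png',p);np.save('pics/w3d.npy',d)
np.savez('pics/w3.npz',**{k:np.array(v) for k,v in c.items()});print(s['time'],s['position'],s['ee_rot'],s['force'])
E
```

```text
6.5 [ 0.42589563 -0.07104637  0.14240848] [-3.13482533 -0.19151549  0.00426177] [0.20771548 0.10832544 0.31972437]
```

View pics/w3.png

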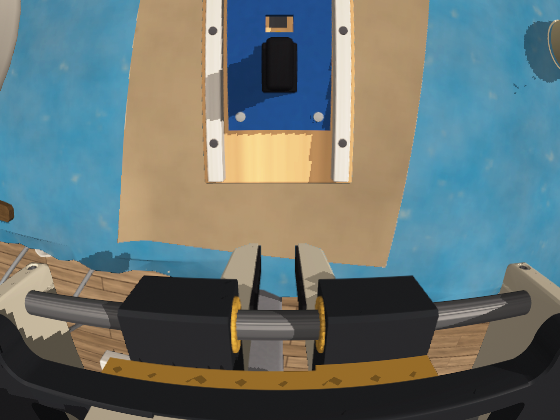

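The plate lies between the rails, with its rear edge at row 131, its grip at (280,65) and its hole at (279,23) over the dark slot. I'll locate the rear edge next.

```bash
cat >>h.py <<'E'
x=np.array([.9925,.1227]);n=np.array([-x[1],x[0]]);C=np.array([.5791,-.0532])
J=lambda q:np.c_[(np.atleast_2d(q)[:,:2]-C)@x,(np.atleast_2d(q)[:,:2]-C)@n].round(4)
def plane(c,p,D,lo,hi):
    K=c['intrinsics'];T=c['cam_to_world'];hsv=cv2.cvtColor(p,cv2.COLOR_BGR2HSV)
    m=cv2.erode(cv2.inRange(hsv,(105,150,20),(125,255,255)),np.ones((7,7)));m[:lo]=0;m[hi:]=0;m[:,:215]=0;m[:,340:]=0
    v,u=np.nonzero(m);dz=D[v,u];a=(u-K[0,2])/K[0,0];b=(v-K[1,2])/K[1,1];r=np.hypot(a,b);k=np.tan(r)/r
    P=np.c_[a*k*dz,-b*k*dz,-dz]@T[:3,:3].T+T[:3,3]
    A=np.c_[P[:,:2]-P[:,:2].mean(0),np.ones(len(P))];s=np.linalg.lstsq(A,P[:,2],rcond=None)[0]
    print('pitch',np.degrees(np.arctan(s[:2]@x)),'roll',np.degrees(np.arctan(s[:2]@n)),'zmean',s[2],J(P.mean(0)),'z range',np.percentile(P[:,2],[2,98]))
E
python3 - <<'E'
from h import *
c=dict(np.load('pics/w3.npz'));plane(c,cv2.imread('pics/w3.png'),np.load('pics/w3d.npy'),0,200)
print('rear',J(ray('wrist',[(228,130),(331,130)],.020,c)),'hole',J(ray('wrist',[(265,31),(293,31),(265,16),(293,16)],.027,c)))
print('dots',J(ray('wrist',[(213,30.5),(343,30.5),(213,143),(342,143)],.028,c)))
print('board near',J(ray('wrist',[(280,183)],.012,c)),'tcp',J(observe()['position']))
E
```

```text
pitch 2.2965804769717604 roll 0.06331864058954867 zmean 0.02615619043830969 [[-0.0295 -0.0004]] z range [0.02041354 0.03019083]
rear [[-0.0891  0.0449]
 [-0.0891 -0.0465]] hole [[-0.0019  0.0116]
 [-0.0019 -0.0123]
 [ 0.0122  0.0116]
 [ 0.0122 -0.0124]]
dots [[ 0.0003  0.0564]
 [ 0.0003 -0.0555]
 [-0.0998  0.0573]
 [-0.0999 -0.0553]]
board near [[-0.1395 -0.0013]] tcp [[-0.1518  0.0002]]
```

Request:
jog_arm --rows '[{"rotation": [0, 0, 0], "slide": [0.02, 0, 0.03], "fingers": 0}, {"rotation": [0, 0, 0], "slide": [0.043, 0, 0.06], "fingers": 0}, {"rotation": [0, 0, 0], "slide": [0.043, 0, 0.095], "fingers": 0}, {"rotation": [0, 0, 0], "slide": [0.043, 0, 0.115], "fingers": 0}, {"rotation": [0, 0, 0], "slide": [0.043, 0, 0.123], "fingers": 0}, {"rotation": [0, 0, 0], "slide": [0.043, 0, 0.126], "fingers": 0}, {"rotation": [0, 0, 0], "slide": [0.043, 0, 0.126], "fingers": 0}, {"rotation": [0, 0, 0], "slide": [0.043, 0, 0.126], "fingers": 0}]'

```text
time: 7.35
position: [0.4735, -0.0668, 0.0178]
ee_rot: [3.135, 0.193, 0.003]
force: [-0.3, -0.7, 0.4]
opening: 0.0003
gripper_force: 0.0
```

Request:
jog_arm --rows '[{"rotation": [0, 0, 0], "slide": [0.002, 0, 0.002], "fingers": 0}, {"rotation": [0, 0, 0], "slide": [0.004, 0, 0.002], "fingers": 0}, {"rotation": [0, 0, 0], "slide": [0.006, 0, 0.002], "fingers": 0}, {"rotation": [0, 0, 0], "slide": [0.008, 0, 0.002], "fingers": 0}, {"rotation": [0, 0, 0], "slide": [0.0095, 0, 0.002], "fingers": 0}, {"rotation": [0, 0, 0], "slide": [0.011, 0, 0.002], "fingers": 0}, {"rotation": [0, 0, 0], "slide": [0.0125, 0, 0.002], "fingers": 0}, {"rotation": [0, 0, 0], "slide": [0.014, 0, 0.002], "fingers": 0}]'

```text
time: 8.15
position: [0.4862, -0.0647, 0.0147]
ee_rot: [-3.136, -0.193, 0.0]
force: [0.3, -0.5, 0.7]
opening: 0.0006
gripper_force: 0.4
```

Request:
jog_arm --rows '[{"rotation": [0, 0, 0], "slide": [0.001, 0, 0], "fingers": 0}, {"rotation": [0, 0, 0], "slide": [0.002, 0, 0], "fingers": 0}, {"rotation": [0, 0, 0], "slide": [0.003, 0, 0], "fingers": 0}, {"rotation": [0, 0, 0], "slide": [0.004, 0, 0], "fingers": 0}, {"rotation": [0, 0, 0], "slide": [0.005, 0, 0], "fingers": 0}, {"rotation": [0, 0, 0], "slide": [0.006, 0, 0], "fingers": 0}, {"rotation": [0, 0, 0], "slide": [0.007, 0, 0], "fingers": 0}, {"rotation": [0, 0, 0], "slide": [0.008, 0, 0], "fingers": 0}]'

```text
time: 8.95
position: [0.4942, -0.0637, 0.0147]
ee_rot: [-3.136, -0.193, 0.0]
force: [-0.9, -1.0, -0.5]
opening: 0.0003
gripper_force: 0.4
```

```bash
python3 - <<'E'
from h import *
p,d=grab_frame('top');s=observe();cv2.imwrite('pics/t4.png',cv2.resize(p[150:300,160:390],None,fx=3.4,fy=3.4,interpolation=cv2.INTER_CUBIC))
c=calibration('wrist');w,d=grab_frame('wrist');np.save('pics/w4d.npy',d);cv2.imwrite('pics/w4.png',w)
cv2.imwrite('pics/b4.png',np.hstack([cv2.imread('pics/t4.png')[:,:360],w[:420,150:410][:, :] if 0 else cv2.resize(w,(440,510))]))
np.savez('pics/w4.npz',**{k:np.array(v) for k,v in c.items()});print(s['time'],J(s['position']),s['force'])
E
```

```text
9.0 [[-0.0853 -0.0001]] [-0.37426402 -0.29944247 -0.18294029]
```

View pics/b4.png

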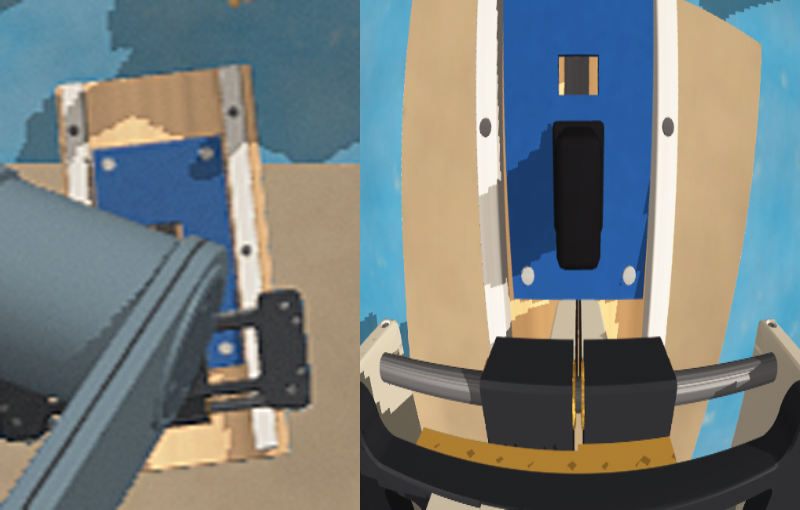

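The hole (wrist row about 45–78) shows the slot through it with no pin yet, and the closed fingers are behind the rear edge at about row 246.

```bash
python3 - <<'E'
from h import *
c=dict(np.load('pics/w4.npz'));plane(c,cv2.imread('pics/w4.png'),np.load('pics/w4d.npy'),0,200)
print('rear',J(ray('wrist',[(195,246),(360,246)],.020,c)),'hole',J(ray('wrist',[(277,78.2),(277,45.3)],.027,c)))
print('dots',J(ray('wrist',[((485-360)*560/440,127*420/510),((668-360)*560/440,127*420/510)],.028,c)))
E
```

```text
pitch 4.246213769030809 roll -0.05866207882088835 zmean 0.028558346605706046 [[0.0084 0.0002]] z range [0.02289013 0.03200362]
rear [[-0.0762  0.0453]
 [-0.0762 -0.0457]] hole [[0.0107 0.    ]
 [0.0268 0.    ]]
dots [[ 0.0003  0.0572]
 [ 0.0001 -0.0556]]
```

Request:
jog_arm --rows '[{"rotation": [0, 0, 0], "slide": [0.001, 0, 0], "fingers": 0}, {"rotation": [0, 0, 0], "slide": [0.002, 0, 0], "fingers": 0}, {"rotation": [0, 0, 0], "slide": [0.003, 0, 0], "fingers": 0}, {"rotation": [0, 0, 0], "slide": [0.004, 0, 0], "fingers": 0}, {"rotation": [0, 0, 0], "slide": [0.005, 0, 0], "fingers": 0}, {"rotation": [0, 0, 0], "slide": [0.006, 0, 0], "fingers": 0}, {"rotation": [0, 0, 0], "slide": [0.007, 0, 0], "fingers": 0}, {"rotation": [0, 0, 0], "slide": [0.008, 0, 0], "fingers": 0}, {"rotation": [0, 0, 0], "slide": [0.009, 0, 0], "fingers": 0}]'

```text
time: 9.95
position: [0.5032, -0.0626, 0.0148]
ee_rot: [3.136, 0.193, 0.0]
force: [-1.0, 0.9, 0.2]
opening: 0.0006
gripper_force: 0.3
```

```bash
cat > look.py <<'E'
from h import *
import sys
s=observe();c=calibration('wrist');w,d=grab_frame('wrist');cv2.imwrite(f'pics/{sys.argv[1]}.png',w);print(s['time'],J(s['position']),s['force'])
plane(c,w,d,0,240)
h=cv2.cvtColor(w,cv2.COLOR_BGR2HSV);nb=255-cv2.inRange(h,(105,120,10),(125,255,255))
nb[:,:245]=0;nb[:,310:]=0;nb[90:]=0;nb[:20]=0
q=big(nb)
for k in q[:2]:
    b=cv2.boundingRect(k);print('hole',b,J(ray('wrist',[(277,b[1]+b[3]),(277,b[1])],.025,c)).tolist())
m=cv2.inRange(h,(15,120,60),(30,255,255));m[:,:250]=0;m[:,305:]=0;m[100:]=0
v,u=np.nonzero(m)
if len(u):print('gold',len(u),u.mean(),v.min(),v.max())
E
python3 look.py w5
```

```text
9.95 [[-0.0765 -0.    ]] [-1.01831384  0.94439588  0.2233348 ]
pitch 5.113056850457025 roll -0.03944998336998526 zmean 0.027664490738449277 [[0.0056 0.0002]] z range [0.02065698 0.03224236]
hole (252, 46, 52, 33) [[0.0194, 0.0001], [0.0357, 0.0001]]
gold 833 279.7623049219688 46 77
```

Request:
jog_arm --rows '[{"rotation": [0, 0, 0], "slide": [0.0006, 0, 0], "fingers": 0}, {"rotation": [0, 0, 0], "slide": [0.0012, 0, 0], "fingers": 0}, {"rotation": [0, 0, 0], "slide": [0.0018, 0, 0], "fingers": 0}, {"rotation": [0, 0, 0], "slide": [0.0024, 0, 0], "fingers": 0}, {"rotation": [0, 0, 0], "slide": [0.003, 0, 0], "fingers": 0}, {"rotation": [0, 0, 0], "slide": [0.0036, 0, 0], "fingers": 0}]'

```text
time: 10.6
position: [0.5068, -0.0622, 0.0148]
ee_rot: [3.136, 0.193, 0.0]
force: [-0.2, 0.2, -0.6]
opening: 0.0002
gripper_force: 0.0
```

```bash
python3 look.py w6
```

```text
10.6 [[-0.0728 -0.0001]] [-0.15174529  0.2043258  -0.56227196]
pitch -0.02501154231708187 roll -0.03533050570244109 zmean 0.021330320475968664 [[0.0071 0.0001]] z range [0.01916582 0.0219827 ]
hole (254, 43, 48, 29) [[0.0265, 0.0], [0.0409, 0.0]]
hole (259, 89, 38, 1) [[0.0177, 0.0], [0.0182, 0.0]]
gold 844 278.84478672985784 44 70
```

The plate has dropped flat: pitch is 0° and there's no force spike. Now I back off.

Request:
jog_arm --rows '[{"rotation": [0, 0, 0], "slide": [-0.005, 0, 0], "fingers": 0}, {"rotation": [0, 0, 0], "slide": [-0.02, 0, 0], "fingers": 0}, {"rotation": [0, 0, 0], "slide": [-0.03, 0, -0.02], "fingers": 0}, {"rotation": [0, 0, 0], "slide": [-0.05, 0, -0.06], "fingers": 0}, {"rotation": [0, 0, 0], "slide": [-0.08, 0, -0.1], "fingers": 0}, {"rotation": [0, 0, 0], "slide": [-0.1, 0, -0.14], "fingers": 0}, {"rotation": [0, 0, 0], "slide": [-0.1, 0, -0.15], "fingers": 0}, {"rotation": [0, 0, 0], "slide": [-0.1, 0, -0.15], "fingers": 0}]'

```text
time: 11.45
position: [0.4085, -0.0751, 0.1664]
ee_rot: [3.133, 0.192, 0.007]
force: [1.0, -0.1, 0.3]
opening: 0.0002
gripper_force: 0.0
```

```bash
python3 look.py w7
```

```text
11.45 [[-0.172  -0.0008]] [ 1.00281731 -0.11551679  0.26883279]
pitch -7.005530858784819 roll -0.010620709648830391 zmean 0.02148516686690277 [[-0.0206 -0.0002]] z range [0.01898094 0.0222129 ]
hole (261, 20, 31, 26) [[-0.0268, -0.001], [-0.0004, -0.001]]
hole (245, 81, 65, 9) [[-0.0695, -0.0009], [-0.0609, -0.0009]]
gold 308 282.68831168831167 82 99
```

View pics/w7.png

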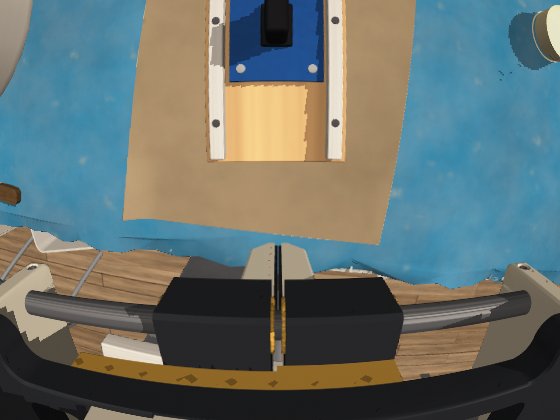

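The plate is flat between the rails (top about 20 mm high), with its rear edge at row 82 and the fingers well clear. I'm handing it in.

```bash
python3 -c "
from cell import *
print(finish_job())"
```

```text
the job is handed in; nothing more can be done
None
```

The blue plate is seated flat on the jig board with its hole over the pin and has been let go; it slid in with no force spike at the pin, neither the mould nor the cup was approached, and I handed the job in at about 11.5 s.

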